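# Empty the rinse box, hook in the drain plate, load the stones

### The job

Lift the cover off the rinse box by its knob and lay it aside on the table, knob up, and take out any stone blocks that lie in the box. Then fit the drain plate in the box: hold it tilted, hook its front edge (the one away from the grip rib) under the lip at the box's front, then lower its rear edge until it lies flat on the ledge. Last lay all the small stone blocks, from the box and from the table, flat, broad side down, next to one another on the plate to drip dry, and leave the other things where they are.

Things in the scene. Friction and masses are not known exactly. Their poses are not given: they have to be found in the camera images.
- rinse_box: Grey open plastic trough, fixed, 128 (x) x 233 (y) x 57 mm high, walls 5 mm. Origin: centre of its underside, on the table; z up; -x is its front (about towards the robot). Inside: floor at z = 5 mm, a well 98 x 203 mm, round it a solid ledge 10 mm wide, top at z = 40 mm. Side walls (+-y) are 50 mm high, front and rear walls 57 mm. A lip on the front wall overhangs the ledge.
- lip_edge (a point): Middle of the lower free edge of the box's lip: at x = -45, z = 52 mm in the box's frame. The lip is 5 mm thick, runs along the whole front, reaches 14 mm in from the front wall (inner face at x = -59 mm) and leaves 12 mm above the ledge; the rear wall's inner face is 104 mm behind its edge (x = +59 mm).
- cover: Loose flat grey cover, at the start on the box (on lip and rear wall): deck 124 (x) x 229 (y) x 6 mm, 250 g. Origin: centre of the deck's underside, z up. Two ribs reach 6 mm below the deck, so on the table its origin is at z = 6 mm. In its middle stands a round black knob, 25 to 28 mm in diameter, z = 6 to 39 mm.
- drain_plate: Aluminium plate with small holes, 109 (x) x 215 (y) x 5 mm, 180 to 290 g, lying on the table. Origin: centre of its underside, z up. Its black grip rib, 12 (x) x 44 (y) mm, z = 5 to 39 mm, stands at x = +30 mm near the rear edge. The front edge, for the lip, is the -x edge. Seated, its origin is at (0, 0, 40 mm) of the box and its x axis along the box's, play 4 mm.
- plate_front (a point): Middle of the lower front (-x) edge of the drain plate, 54.5 mm from its origin.
- blank_0: Sawn block of stone (light grey), 50 (x) x 34 (y) x 20 (z) mm, 90 g; origin in its middle. At the start it lies flat, broad side down, on the floor of the rinse box; absent in some starts.
- blank_1: Sawn block of stone (pale veined), 50 (x) x 34 (y) x 20 (z) mm, 90 g; origin in its middle. At the start it lies flat, broad side down, on the floor of the rinse box; absent in some starts.
- blank_2: Sawn block of stone (light grey), 50 (x) x 34 (y) x 20 (z) mm, 90 g; origin in its middle. At the start it lies flat, broad side down, on the table; absent in some starts.
- blank_3: Sawn block of stone (pale veined), 50 (x) x 34 (y) x 20 (z) mm, 90 g; origin in its middle. At the start it lies flat, broad side down, on the table; absent in some starts.
- whetstone: Bystander: dark grey whetstone, 50 x 88 x 21 mm, on the work board.
- glue_bottle: Bystander: white glue bottle with a red nozzle, 53 mm in diameter, 153 mm high, on the work board.
- slab_green: Bystander: greenish stone slab, 58 x 102 x 14 mm, on the work board (a flat wooden board 10 mm thick, fixed on the table over x > 0.50 m, y = -0.09 to 0.40 m). The table's front edge is at x = 0.37 m; the table right of the board and in front of it is clear.

How it is judged:
By the outcome, as a careful person would: the job done as asked, in the order asked, and still so for the second after the job is handed in, with the robot touching nothing.
Of blank_0, blank_1, blank_2, blank_3 only 3 to 4 are there at a start; the rules pass over those that are not, and their reading is None.
At some moment in a run one of blank_2, blank_3 may be knocked a few centimetres aside while the robot is not near it.
Once in a run the grip may slacken for a moment while it holds something.
It also fails if it takes over 210 s, if anything falls off the work surface, if the arm or the gripper's body presses on something with over 40 N, if the wrist force passes 120 N, or if a joint passes its speed limit or range.

### The arm

A 6-joint arm with a two-finger parallel gripper is mounted at the origin on a cart in front of the work surface, level with it; the furniture and walls round the work are solid. World frame = base frame: x ahead of the robot, y to its left, z up, the work surface at z = 0. Lengths are in m, angles in rad, forces in N, time in s.
With the tool pointing down it reaches from about 0.275 to 0.825 m from the base axis. Payload 4.9 kg.
Tool frame: the origin (TCP) lies on the centre line of the jaws, within the pads' length; the fingertips stand 17 mm ahead of it and the grasp point (between the pads) lies 2 mm behind it (ctrl.tcp_to_tips is the distance from the TCP to the fingertips, in m); z points along the fingers, y is the line along which they close (so a half turn about z gives the same grasp; the last joint's range is limited). The gripper opens to 85 mm and grips with 20 to 120 N. Pads are 22 mm wide; open, the fingers measure 114 mm over their backs; the gripper's body (76 mm by 85 mm) begins 54 mm behind the grasp point. The pads swing forward as they close: fully open they stand 13 mm farther back than shut.
Start: joints at [-1.364, 0.326, -0.193, 1.052, 0, 1.437], TCP at [0.184, -0.518, 0.248] pointing down, gripper open.
Joint ranges: [-2.65, 2.65], [-0.97, 1.79], [-1.3, 1.35], [-1.93, 2.1], [-1.47, 1.37], [-3.14, 3.14]. Speed limits (rad/s): [2.57, 2.57, 3.14, 3.14, 3.14, 3.14].

### API

Orientations are given as a rotation vector (axis times angle).
In Python, from cell import ctrl, camrig, solver gives the robot as it stands (ctrl), with the cameras (camrig) and the kinematics (solver). Calls block until the motion is done:
- ctrl.movep(position, orientation): joint-space move of the TCP to a pose.
- ctrl.move_l(position, velocity=0.15, rot=None, until_force=None): straight line of the TCP; rot=None keeps the orientation; velocity is the mean speed in m/s. With until_force (N) it stops when the force on the tool has changed by that much, and returns True; else False.
- ctrl.set_joints(angles): joint-space move.
- ctrl.let_go() and ctrl.grab(newtons=None): open the fingers fully, or close them until they stop; newtons is the grip in N (None keeps the last).
- ctrl.sleep(seconds).
- solver.ik(position, orientation): joint angles nearest the present ones, or None.
- camrig.grab_frame(name): name is "scene" or "top" or "wrist"; returns a dict with "img" (400x640x3 uint8, red, green, blue), "fx", "fy", "cx", "cy" (pixels), "cam_to_world" (4x4, takes a point from camera to world coordinates); the wrist camera has in their place "T_tool_cam" (4x4, takes a point from camera to tool coordinates, whose origin is the TCP and whose axes are the flange's). Camera axes: x right, y down, z forward; pixel columns grow to the right and rows downward; lengths in m; the calibration is good to about 2 mm. The wrist camera is an equidistant fisheye: a pixel r from the principal point sees the ray r / f radians off the axis. A picture is of the moment at which its call begins: read the wrist's pose just before it. There is no depth.
A pose or a line that the arm cannot do raises ctrl.MotionError and nothing moves.
- ctrl.sign_off(): hands the job in; it is judged then, once.
Readings, each from a call of its own:
- ctrl.read_clock(): time.
- ctrl.read_q(): joint angles.
- ctrl.read_joint_velocities(): joint speeds.
- ctrl.read_tau(): joint torques, N m.
- ctrl.read_position(): TCP position.
- ctrl.read_eef_rot(): TCP orientation.
- ctrl.read_contact_force(): force on the tool from outside, world axes, zero at the start.
- ctrl.read_wrist_torque(): the same for the moment, N m.
- ctrl.read_finger_gap(): opening from 0.0 (shut) to 1.0 (fully open).
- ctrl.read_grasp_force(): force on a finger pad.
Only numpy, scipy, OpenCV 4.12 (cv2) and the standard library are available. Lean on these libraries where they do the work, as an engineer would, in place of code of your own. Each camera call takes 0.05 s, during which the arm holds its last target. There are 200 camera calls.

## Working session

There is one attempt and no reset: what is moved stays moved. The work goes in short steps, each a Python script; the robot and the scene stay as the last script left them, time stands still between calls to the robot, and variables do not carry over. Pictures are saved under pics/ and viewed, at most 14 in all, crops included, and the job is handed in when it is done.

```bash
ls; mkdir -p pics; cat > h.py <<'E'
import numpy as np, cv2
from cell import ctrl, camrig, solver
from scipy.spatial.transform import Rotation as R
def save(f,n): cv2.imwrite('pics/'+n, cv2.cvtColor(f['img'],cv2.COLOR_RGB2BGR))
def ray(f,u,v):
    T=np.array(f['cam_to_world']); d=T[:3,:3]@np.array([(u-f['cx'])/f['fx'],(v-f['cy'])/f['fy'],1.])
    return T[:3,3],d/np.linalg.norm(d)
def onz(f,u,v,z):
    o,d=ray(f,u,v); return o+d*(z-o[2])/d[2]
E
python3 - <<'E'
from h import *
for n in ('scene','top'):
    f=camrig.grab_frame(n); save(f,n+'0.png'); print(n,f['fx'],f['cx'],f['cy'],np.round(f['cam_to_world'],3))
    np.save('pics/'+n+'0.npy',f,allow_pickle=True)
print(ctrl.read_clock(),ctrl.tcp_to_tips)
E
```

```text
cell.py
pics
scene 445.33275861809915 317.32762144337147 198.8650565410171 [[-0.773 -0.278  0.57  -0.034]
 [-0.634  0.355 -0.687  0.715]
 [-0.011 -0.893 -0.451  0.532]
 [ 0.     0.     0.     1.   ]]
top 481.8626245390689 320.2638036823981 201.26379836329892 [[ 0.017 -0.995  0.1    0.427]
 [-1.    -0.016  0.008 -0.029]
 [-0.006 -0.1   -0.995  1.495]
 [ 0.     0.     0.     1.   ]]
0.1 0.017
```

View pics/scene0.png

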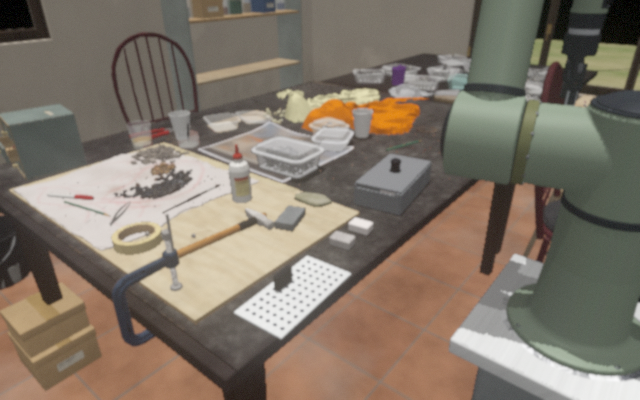

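View pics/top0.png

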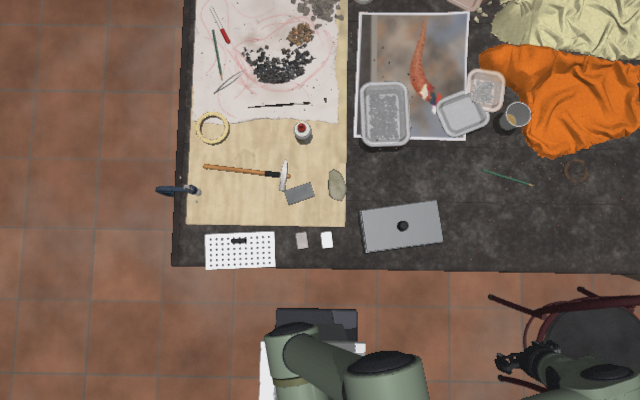

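The cover with its knob is at top (402,226). The plate is at (240,250), rib on the far (+x) side at (238,240). The two table blocks are at (302,241) and (327,240). The table right of the box, around (490,235), is free for the cover. Next come wrist views along the row.

```bash
cat >> h.py <<'E'
def down(yaw): return (R.from_euler('z',yaw)*R.from_matrix(np.diag([1.,-1,-1]))).as_rotvec()
def wgrab(name):
    p=np.array(ctrl.read_position()); r=R.from_rotvec(ctrl.read_eef_rot()).as_matrix()
    f=camrig.grab_frame('wrist'); T=np.eye(4); T[:3,:3]=r; T[:3,3]=p
    f=dict(f); f['cam_to_world']=T@np.array(f['T_tool_cam']); f['fish']=True
    np.save('pics/'+name+'.npy',f,allow_pickle=True); return f
def load(name): return np.load('pics/'+name+'.npy',allow_pickle=True).item()
def wray(f,u,v):
    a=np.array([(u-f['cx'])/f['fx'],(v-f['cy'])/f['fy']]); t=np.hypot(*a)
    s=np.sin(t)/t if t>1e-9 else 1
    T=f['cam_to_world']; return T[:3,3],T[:3,:3]@np.array([a[0]*s,a[1]*s,np.cos(t)])
def wonz(f,u,v,z):
    o,d=wray(f,u,v); return o+d*(z-o[2])/d[2]
def tri(rays):
    A=sum(np.eye(3)-np.outer(d,d)/(d@d) for o,d in rays); b=sum((np.eye(3)-np.outer(d,d)/(d@d))@o for o,d in rays)
    return np.linalg.solve(A,b)
E
python3 - <<'E'
from h import *
print(R.from_rotvec(ctrl.read_eef_rot()).as_matrix().round(2))
f=load('top0')
for u,v,z in ((402,226,.1),(302,241,.02),(327,240,.02),(238,240,.04),(240,250,0)): print(onz(f,u,v,z).round(3))
ims=[]
for i,y in enumerate((-0.36,-0.2,-0.02,0.2)):
    ctrl.movep([0.46 if i<2 else .42,y,0.33],down(0)); print(ctrl.read_clock(),ctrl.read_q())
    f=wgrab(f'w{i}'); ims.append(f['img'])
print(f['fx'],f['fy'],f['cx'],f['cy'],f['T_tool_cam'])
m=np.vstack([np.hstack(ims[:2]),np.hstack(ims[2:])])
cv2.imwrite('pics/w.png',cv2.cvtColor(cv2.resize(m,(800,500),interpolation=cv2.INTER_AREA),cv2.COLOR_RGB2BGR))
E
```

```text
[[ 0.94  0.33 -0.  ]
 [ 0.33 -0.94  0.  ]
 [ 0.   -0.   -1.  ]]
[ 0.499 -0.256  0.1  ]
[0.452 0.036 0.02 ]
[ 0.457 -0.04   0.02 ]
[0.452 0.228 0.04 ]
[0.422 0.228 0.   ]
1.3417 [-7.91466216e-01  3.54596130e-01  5.55063460e-02  1.27233710e+00
 -4.81196357e-04  2.35075590e+00]
2.075 [-5.58043292e-01  1.92479834e-01 -1.61344432e-01  1.21599321e+00
 -4.76823784e-04  2.58386658e+00]
2.8917 [-2.25192238e-01  3.63559777e-02 -3.40775558e-01  1.19270535e+00
 -6.67935690e-04  2.91734348e+00]
7.6833 [ 2.85452761e-01  1.22393108e-01 -2.46168724e-01  1.20218486e+00
 -1.36151099e-05 -2.85603351e+00]
309.70691628693146 309.70691628693146 320.99930843839314 200.87382978403383 [[ 9.84541216e-04 -9.58200754e-01 -2.86094996e-01  7.28588374e-02]
 [ 9.99999359e-01  1.10334705e-03 -2.54067321e-04  5.80167327e-05]
 [ 5.59109568e-04 -2.86094562e-01  9.58201226e-01 -1.27316809e-01]
 [ 0.00000000e+00  0.00000000e+00  0.00000000e+00  1.00000000e+00]]
```

View pics/w.png

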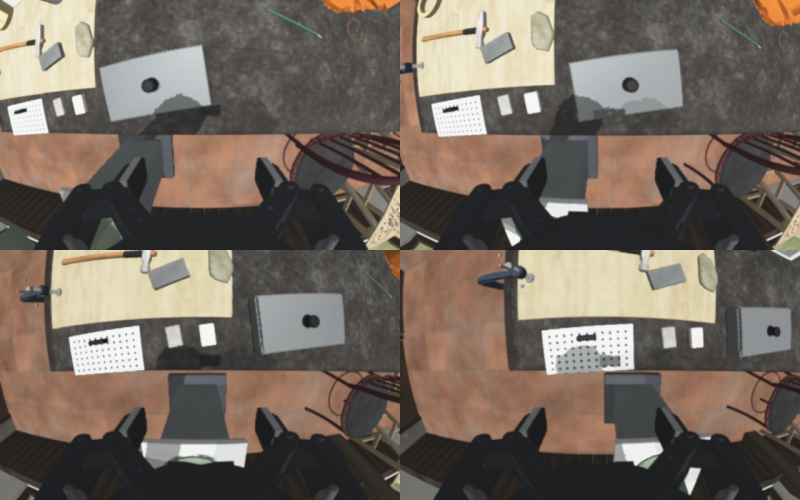

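The cover, knob, both table blocks and the plate with its rib are clear in all four wrist views. Next: contours and triangulation.

```bash
cat >> h.py <<'E'
def blobs(mask,lo,hi):
    n,l,s,c=cv2.connectedComponentsWithStats(mask.astype(np.uint8))
    return [(c[i],s[i],(l==i)) for i in range(1,n) if lo<s[i][4]<hi]
def rect_on(f,m,z):
    "contour of mask -> points on plane z -> min area rect"
    k=cv2.findContours(m.astype(np.uint8),cv2.RETR_EXTERNAL,cv2.CHAIN_APPROX_NONE)[0]
    k=max(k,key=len)[:,0]
    p=np.array([wonz(f,*q,z)[:2] for q in k])
    (c,wh,a)=cv2.minAreaRect((p*1000).astype(np.float32)); 
    if wh[0]<wh[1]: wh=wh[::-1]; a+=90
    return np.array(c)/1000,np.array(wh),(a+90)%180-90
E
python3 - <<'E'
from h import *
kn=[]
for i in range(4):
    f=load(f'w{i}'); h=cv2.cvtColor(f['img'],cv2.COLOR_RGB2HSV).astype(int); H,S,V=h[...,0],h[...,1],h[...,2]
    m=(V>170)&(S<50); m[245:]=0
    for c,s,l in blobs(m,150,9000):
        q=rect_on(f,l,0.02); 
        if q[1][0]<90: print(i,'block',c.round(0),s[4],[np.round(x,3) for x in q], f['img'][l].mean(0).round())
    m=(V<45); m[245:]=0
    for c,s,l in blobs(m,150,1500):
        print(i,'dark',c.round(0),s[:5],wonz(f,*c,.08).round(3),wonz(f,*c,.025).round(3))
E
```

```text
0 block [125. 167.] 502 [array([ 0.459, -0.037]), array([51.225, 36.683]), np.float64(7.716)] [238. 237. 236.]
0 block [ 93. 171.] 348 [array([0.456, 0.04 ]), array([48.653, 33.126]), np.float64(10.229)] [218. 216. 212.]
1 block [211. 164.] 719 [array([ 0.459, -0.037]), array([50.964, 35.265]), np.float64(7.718)] [239. 238. 237.]
1 block [167. 168.] 533 [array([0.456, 0.04 ]), array([48.644, 32.475]), np.float64(9.629)] [217. 215. 211.]
1 dark [535. 237.] [516 227  40  18 189] [ 0.359 -0.544  0.08 ] [ 0.334 -0.594  0.025]
2 block [232.  16.] 393 [array([0.638, 0.107]), array([55.845, 19.909]), np.float64(-7.675)] [208. 207. 200.]
2 block [267.  14.] 519 [array([0.64, 0.06]), array([70.458, 30.797]), np.float64(-68.976)] [225. 216. 185.]
2 block [324.  29.] 391 [array([ 0.617, -0.024]), array([81.14 , 22.267]), np.float64(-0.191)] [228. 219. 186.]
2 block [354.  25.] 1114 [array([ 0.623, -0.066]), array([75.104, 45.076]), np.float64(-0.896)] [183. 180. 156.]
2 block [136.  37.] 294 [array([0.63 , 0.269]), array([66.873, 20.136]), np.float64(6.281)] [228. 219. 186.]
2 block [347.  82.]
[... 1144 characters left out ...]
 [array([0.54, 0.06]), array([74.626, 33.885]), np.float64(-3.834)] [228. 219. 186.]
3 block [487.  94.] 168 [array([ 0.539, -0.052]), array([70.794, 11.401]), np.float64(1.596)] [226. 216. 183.]
3 block [499.  83.] 164 [array([ 0.55 , -0.078]), array([53.611, 13.671]), np.float64(3.397)] [225. 216. 183.]
3 block [430. 139.] 626 [array([0.456, 0.039]), array([47.841, 31.418]), np.float64(9.386)] [205. 202. 198.]
3 block [475. 140.] 601 [array([ 0.46 , -0.036]), array([49.883, 34.156]), np.float64(7.989)] [236. 234. 232.]
3 dark [595. 129.] [589 122  15  15 158] [ 0.503 -0.25   0.08 ] [ 0.505 -0.315  0.025]
3 dark [618. 220.] [586 210  54  20 262] [ 0.342 -0.378  0.08 ] [ 0.32  -0.462  0.025]
```

```bash
python3 - <<'E'
from h import *
K=[];C=[]
for i in range(3):
    f=load(f'w{i}'); h=cv2.cvtColor(f['img'],cv2.COLOR_RGB2HSV).astype(int); H,S,V=h[...,0],h[...,1],h[...,2]
    u0,v0={0:(241,135),1:(368,136),2:(498,114)}[i]
    m=(V<70); m[245:]=0
    yy,xx=np.mgrid[:400,:640]; w=(abs(xx-u0)<28)&(abs(yy-v0)<22)
    b=blobs(m&w,100,1500); b=max(b,key=lambda t:t[1][4]); print(i,b[0],b[1])
    K.append((f,b[0]))
    m=(V>105)&(S<45)&(V<200); m[245:]=0
    for c,s,l in blobs(m,3000,40000):
        if abs(c[0]-u0)<40 and abs(c[1]-v0)<40:
            l=cv2.morphologyEx(l.astype(np.uint8),cv2.MORPH_OPEN,np.ones((5,5))); print('cover',c,s,[np.round(x,3) for x in rect_on(f,l,.063)])
for z in(.075,.08,.085): print(z,[wonz(f,*c,z)[:2].round(4) for f,c in K])
print(tri([wray(f,*c) for f,c in K]))
# plate rib and plate from w2,w3
P=[]
for i in (2,3):
    f=load(f'w{i}'); h=cv2.cvtColor(f['img'],cv2.COLOR_RGB2HSV).astype(int); V,S=h[...,2],h[...,1]
    w=np.zeros((400,640),bool); 
    if i==2: w[125:205,105:235]=1
    else: w[110:205,220:385]=1
    m=(V>185)&(S<25)&w; m=cv2.morphologyEx(m.astype(np.uint8),cv2.MORPH_CLOSE,np.ones((9,9)))
    b=max(blobs(m,2000,20000),key=lambda t:t[1][4]); print('plate',i,b[1],[np.round(x,3) for x in rect_on(f,b[2],.005)])
    b=max(blobs((V<60)&w&(np.arange(400)<(160 if i==2 else 145))[:,None],60,2000),key=lambda t:t[1][4]); print('rib',b[0],b[1],[np.round(x,3) for x in rect_on(f,b[2],.03)]); P.append(wray(f,*b[0]))
print(tri(P))
E
```

```text
0 [241.29192547 135.6242236 ] [228 125  25  22 322]
cover [241.66308963 134.52597854] [  159    32   180   163 12953] [array([ 0.504, -0.258]), array([231.053, 127.662]), np.float64(-80.888)]
1 [367.25694444 135.40625   ] [357 125  24  22 288]
cover [367.13381567 128.5584146 ] [  269    38   184   154 15895] [array([ 0.506, -0.259]), array([231.45 , 129.214]), np.float64(-81.544)]
2 [496.8202765  113.73502304] [484 104  27  20 434]
cover [480.44346987 113.58836944] [  408    68   144    99 11401] [array([ 0.504, -0.257]), array([234.475, 126.067]), np.float64(-81.017)]
0.075 [array([ 0.5034, -0.2603]), array([ 0.5035, -0.258 ]), array([ 0.5036, -0.2607])]
0.08 [array([ 0.5038, -0.2616]), array([ 0.5038, -0.2572]), array([ 0.5035, -0.2576])]
0.085 [array([ 0.5042, -0.2629]), array([ 0.5042, -0.2565]), array([ 0.5033, -0.2545])]
[ 0.50347624 -0.25950736  0.07535039]
plate 2 [ 110  125  121   75 7502] [array([0.422, 0.231]), array([217.113, 110.552]), np.float64(-86.424)]
rib [157.80882353 146.5       ] [143 142  29  10 136] [array([0.452, 0.229]), array([52.711,  8.262]), np.float64(-85.165)]
plate 3 [ 227  118  147   81 6902] [array([0.423, 0.231]), array([216.686, 110.163]), np.float64(-86.383)]Traceback (most recent call last):
  File "<stdin>", line 25, in <module>
ValueError: max() iterable argument is empty
```

```bash
python3 - <<'E'
from h import *
y=np.radians(9)
ctrl.movep([.504,-.259,.16],down(y)); ctrl.move_l([.504,-.259,.087],.1,until_force=8); print(ctrl.read_position())
ctrl.grab(60); print(ctrl.read_finger_gap(),ctrl.read_grasp_force())
f0=ctrl.read_contact_force()
p=ctrl.read_position(); ctrl.move_l([p[0],p[1],p[2]+.06],.1)
print(f0,ctrl.read_contact_force(),ctrl.read_wrist_torque(),ctrl.read_finger_gap(),ctrl.read_clock())
ctrl.move_l([.47,-.55,p[2]+.06],.2,rot=down(0)); print(ctrl.read_finger_gap(),ctrl.read_contact_force())
f=wgrab('c1'); save(f,'c1.png')
print('touch',ctrl.move_l([.47,-.55,p[2]-.058],.08,until_force=4),ctrl.read_position(),p,ctrl.read_contact_force(),ctrl.read_wrist_torque(),ctrl.read_clock())
E
```

```text
[ 0.50440883 -0.25927738  0.08746379]
0.26701980350220683 58.7452107667923
[-0.31272251  0.78702309  4.14340699] [ 0.12380564  1.08408253 -3.01441347] [0.08127727 0.01341447 0.00316151] 0.27404522395525516 14.2833
0.2712050731289247 [ 0.06531161  0.97835366 -2.60965954]
touch True [ 0.4696975  -0.54956849  0.03657994] [ 0.50426343 -0.2592077   0.08749842] [-1.08906983  0.72460031  4.28443714] [0.05520302 0.13364873 0.07504295] 17.2083
```

Touched down 51 mm lower, as expected. Release and look into the box.

```bash
python3 - <<'E'
from h import *
ctrl.let_go(); p=ctrl.read_position(); ctrl.move_l([p[0],p[1],.2],.2)
ims=[]
for n,P in (('b0',[.47,-.30,.33]),('b1',[.50,-.20,.33])):
    ctrl.movep(P,down(0)); f=wgrab(n); ims.append(f['img'][0:300])
print(ctrl.read_clock())
cv2.imwrite('pics/b.png',cv2.cvtColor(np.vstack(ims),cv2.COLOR_RGB2BGR))
E
```

```text
20.4917
```

View pics/b.png

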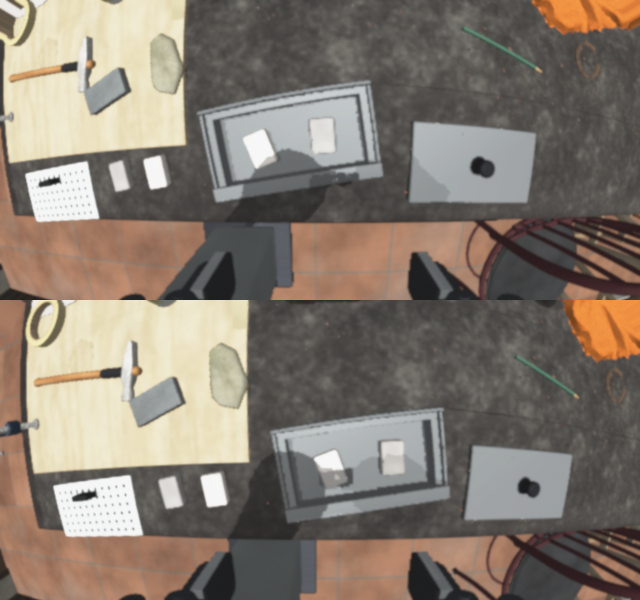

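The cover lies knob up on the table. The box holds two blocks, at b0 pixels (259,147) and (321,135). Now to measure them.

```bash
python3 - <<'E'
from h import *
c,s=np.cos(np.radians(9)),np.sin(np.radians(9)); Rb=np.array([[c,-s],[s,c]])
rays={0:[],1:[]}
for n,seeds in (('b0',((259,147),(321,135))),('b1',((329,168),(392,157)))):
    f=load(n); h=cv2.cvtColor(f['img'],cv2.COLOR_RGB2HSV).astype(int); V,S=h[...,2],h[...,1]
    for th in (165,180,195):
      yy,xx=np.mgrid[:400,:640]
      for k,(u,v) in enumerate(seeds):
        m=(V>th)&(abs(xx-u)<30)&(abs(yy-v)<30)
        b=blobs(m,150,2500)
        if not b: print(n,th,k,'none'); continue
        b=max(b,key=lambda t:t[1][4]); q=rect_on(f,b[2],.025)
        print(n,th,k,b[0].round(1),b[1][4],[np.round(x,3) for x in q],'box',(Rb.T@(q[0]-[.504,-.258])).round(3))
        if n=='b0' and th==180 or n=='b1' and th==165: rays[k].append(wray(f,*b[0]))
for k in rays: print(tri(rays[k]).round(4))
f=load('b0'); g=cv2.resize(f['img'][70:220,180:400],None,fx=3.6,fy=3.6,interpolation=cv2.INTER_CUBIC); cv2.imwrite('pics/b0c.png',cv2.cvtColor(g,cv2.COLOR_RGB2BGR))
E
```

```text
b0 165 0 none
b0 165 1 none
b0 180 0 none
b0 180 1 none
b0 195 0 [258.1 147.2] 787 [array([ 0.492, -0.212]), array([49.032, 35.812]), np.float64(23.008)] box [-0.005  0.047]
b0 195 1 [322.1 135.3] 778 [array([ 0.508, -0.302]), array([48.529, 31.365]), np.float64(4.642)] box [-0.002 -0.044]
b1 165 0 [331.7 152.6] 1561 [array([ 0.511, -0.211]), array([81.792, 45.806]), np.float64(-89.711)] box [0.014 0.045]
b1 165 1 [393.2 146.8] 2040 [array([ 0.518, -0.302]), array([86.404, 66.882]), np.float64(-87.877)] box [ 0.007 -0.046]
b1 180 0 [330.4 146.3] 859 [array([ 0.519, -0.211]), array([81.473, 29.965]), np.float64(-89.711)] box [0.022 0.044]
b1 180 1 [393.  156.6] 693 [array([ 0.509, -0.303]), array([47.924, 32.474]), np.float64(2.153)] box [-0.002 -0.045]
b1 195 0 [329.1 160.6] 404 [array([ 0.5 , -0.21]), array([33.798, 30.674]), np.float64(-68.579)] box [0.004 0.048]
b1 195 1 [392.7 156.6] 622 [array([ 0.509, -0.302]), array([46.257, 30.986]), np.float64(2.802)] box [-0.002 -0.044]
[ 0.6064 -0.1917  0.7   ]
[ 0.635  -0.0712  1.    ]
```

View pics/b0c.png

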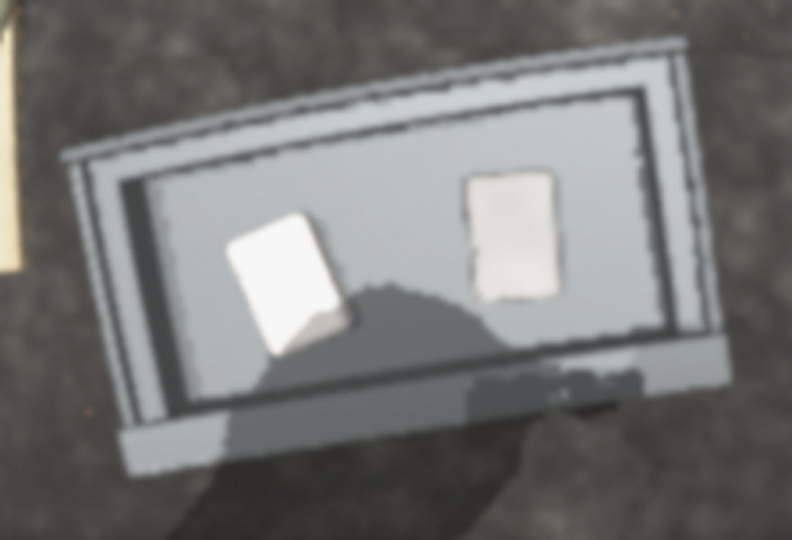

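```bash
cat >> h.py <<'E'
def pick(xy,yaw,z,newt=50,up=.15):
    ctrl.movep([*xy,up],down(yaw)); t=ctrl.move_l([*xy,z],.12,until_force=10)
    ctrl.grab(newt); p=ctrl.read_position(); g=ctrl.read_finger_gap(); ctrl.move_l([p[0],p[1],up],.15)
    print('pick',t,np.round(p,4),round(g,3),round(ctrl.read_finger_gap(),3),round(ctrl.read_grasp_force(),1)); return p[2]
def place(xy,yaw,z,up=.15,hi=None):
    ctrl.movep([*xy,hi or up],down(yaw)); g=ctrl.read_finger_gap()
    ctrl.move_l([*xy,z+.015],.15); t=ctrl.move_l([*xy,z-.004],.04,until_force=4); p=ctrl.read_position()
    ctrl.let_go(); ctrl.move_l([p[0],p[1],up],.15)
    print('place',t,np.round(p,4),round(g,3),round(ctrl.read_clock(),1))
E
python3 - <<'E'
from h import *
f=load('b0')
pts={'FLo':(128,477),'FLi':(120,430),'FRi':(722,335),'FRo':(730,383),'RLo':(63,157),'RRo':(686,40)}
P={k:wonz(f,180+u/3.6,70+v/3.6,.057)[:2] for k,(u,v) in pts.items()}
for k in P: print(k,P[k].round(4))
for a,b in(('FLo','FRo'),('FLi','FRi'),('RLo','RRo'),('FLo','RLo'),('FRo','RRo')):
    d=P[b]-P[a]; print(a,b,np.linalg.norm(d).round(4),np.degrees(np.arctan2(d[1],d[0])).round(2))
print('centre',np.mean([P[k] for k in('FLo','FRo','RLo','RRo')],axis=0))
yd=np.array([-np.sin(np.radians(9)),np.cos(np.radians(9))])
z=pick(np.array([.5085,-.302])+.005*yd,np.radians(3.5),.024)
place([.66,-.30],0,z-.005)
z=pick(np.array([.492,-.212])-.009*yd,np.radians(23),.024)
place([.66,-.18],0,z-.005)
ctrl.movep([.47,-.32,.33],down(0)); f=wgrab('b2'); save(f,'b2.png'); print(ctrl.read_clock())
E
```

```text
FLo [ 0.4209 -0.1527]
FLi [ 0.4398 -0.1512]
FRi [ 0.4755 -0.3793]
FRo [ 0.4575 -0.3831]
RLo [ 0.5455 -0.135 ]
RRo [ 0.5826 -0.3638]
FLo FRo 0.2333 -80.98
FLi FRi 0.2308 -81.11
RLo RRo 0.2318 -80.79
FLo RLo 0.1258 8.1
FRo RRo 0.1266 8.8
centre [ 0.5015873  -0.25864102]
pick False [ 0.5082 -0.2975  0.0246] 0.381 0.386 51.1
place True [ 0.6604 -0.3002  0.0193] 0.386 27.6
pick False [ 0.4937 -0.221   0.0245] 0.385 0.384 50.5
place True [ 0.6605 -0.1801  0.0192] 0.386 34.8
35.9833
```

View pics/b2.png

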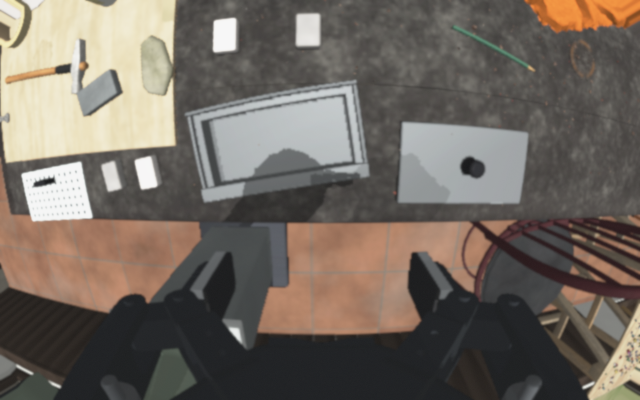

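The box is empty, and the two removed blocks stand at (225,35) and (307,30). Now grip the plate by its rib and bring it tilted to a hover behind the lip.

```bash
cat >> h.py <<'E'
BC=np.array([.502,-.2587,0]); BY=np.radians(9.0)
def tilt_pose(front,theta,zg,yaw=BY,c=BC):
    "front: plate_front (x,y,z) in box frame; returns TCP pos, rotvec"
    Rz=R.from_euler('z',yaw); P=Rz*R.from_euler('y',-theta)
    o=c+Rz.apply(front); pos=o+P.apply([.0545+.030,0,zg])
    return pos,(P*R.from_rotvec(down(np.pi/2))).as_rotvec()
E
python3 - <<'E'
from h import *
py=np.radians(3.6); rib=np.array([.4225,.231])+.030*np.array([np.cos(py),np.sin(py)])
th=np.radians(14)
ctrl.movep([*rib,.12],down(py+np.pi/2)); t=ctrl.move_l([*rib,.026],.1,until_force=10)
ctrl.grab(110); p=np.array(ctrl.read_position()); print(t,rib,p,ctrl.read_finger_gap(),ctrl.read_grasp_force())
ctrl.move_l([p[0],p[1],.12],.1); print(ctrl.read_finger_gap(),ctrl.read_contact_force())
np.save('zg.npy',p[2])
ctrl.movep([.44,.0,.25],down(np.pi/2)); 
a,r=tilt_pose([-.036,0,.10],th,p[2]); print(solver.ik(a,r)); ctrl.movep(a,r)
print(ctrl.read_q(),ctrl.read_finger_gap(),ctrl.read_clock())
f=wgrab('p0'); g=camrig.grab_frame('scene'); np.save('pics/ps.npy',g,allow_pickle=True)
cv2.imwrite('pics/p0.png',cv2.cvtColor(np.vstack([f['img'][:300],cv2.resize(g['img'][120:270,320:640],(640,300))]),cv2.COLOR_RGB2BGR))
E
```

```text
False [0.4524408  0.23288372] [0.45245849 0.2329189  0.026341  ] 0.12443182705935324 107.62649059295654
0.12316341282205343 [-0.15324019 -0.25752577 -1.72875729]
[-0.64478804  0.37965232 -0.4291112   0.59036512  0.17474663  0.78400287]
[-0.64280833  0.37954643 -0.42951926  0.59139983  0.17519025  0.78449628] 0.12003537491167482 43.125
```

View pics/p0.png

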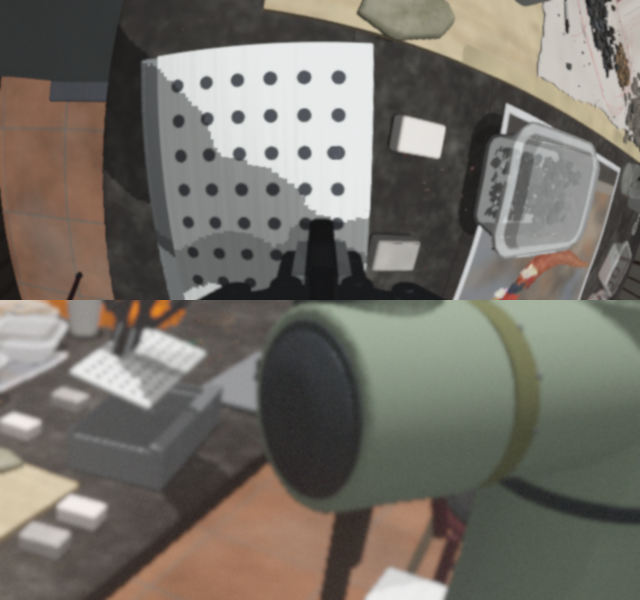

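The plate is held tilted with its front edge down. Its left corners are at wrist pixels (373,43) and (141,58). Check its place in the grip from these.

```bash
python3 - <<'E'
from h import *
f=load('p0'); zg=float(np.load('zg.npy')); T0=R.from_rotvec(down(np.pi/2)).as_matrix()
T=np.linalg.inv(f['cam_to_world']); Tt=np.array(f['T_tool_cam'])
def plate(u,v,z=.005):
    g=dict(f); g['cam_to_world']=Tt; o,d=wray(g,u,v)   # tool frame
    o=T0@o+[.030,0,zg]; d=T0@d; return o+d*(z-o[2])/d[2]
# fitted edge lines: white/gray plate vs dark table along rows/cols
V=f['img'].max(2).astype(int)
for u,v in((373,43),(141,58),(372,200),(374,120)): print((u,v),plate(u,v).round(4))
for r in (60,90,120,150,180): print(r,np.argmax(V[r,345:400]<110)+345,[int(x) for x in V[r,130:190:4]])
for c in(200,260,320,360): k=np.argmax(V[20:80,c]>150)+20; print(c,k,plate(c,k).round(4))
E
```

```text
(373, 43) [0.0551 0.1069 0.005 ]
(141, 58) [-0.0648  0.1073  0.005 ]
(372, 200) [0.0562 0.0291 0.005 ]
(374, 120) [0.0558 0.069  0.005 ]
60 374 [35, 33, 35, 75, 115, 129, 136, 211, 220, 222, 221, 224, 224, 225, 227]
90 374 [36, 38, 38, 80, 85, 86, 87, 126, 135, 137, 132, 64, 69, 195, 225]
120 374 [36, 35, 36, 64, 86, 85, 86, 107, 136, 135, 135, 59, 54, 57, 137]
150 373 [36, 36, 37, 39, 86, 83, 83, 85, 135, 133, 136, 134, 86, 84, 134]
180 372 [38, 38, 39, 42, 50, 86, 82, 82, 89, 135, 133, 136, 134, 134, 136]
200 50 [-0.0295  0.1064  0.005 ]
260 44 [0.0013 0.1066 0.005 ]
320 42 [0.0299 0.1066 0.005 ]
360 20 [0.0489 0.1184 0.005 ]
```

The grip is true to 1 mm. As a check on the box pose, I use the front wall's outer edge seen beside the plate.

```bash
python3 - <<'E'
from h import *
f=load('p0'); V=f['img'].max(2).astype(int); Rz=R.from_euler('z',BY)
for r in (75,90,105,120,135,150,165): 
    k=np.argmax(V[r,130:190]>60)+130; print(r,k,Rz.inv().apply(wonz(f,k,r,.057)-BC).round(4))
f=load('b2'); save({'img':cv2.resize(f['img'][70:220,170:390],None,fx=3.6,fy=3.6,interpolation=cv2.INTER_CUBIC)},'b2c.png')
E
```

```text
75 141 [-0.0623  0.1062  0.057 ]
90 141 [-0.0624  0.0958  0.057 ]
105 142 [-0.062   0.0854  0.057 ]
120 142 [-0.0625  0.0751  0.057 ]
135 143 [-0.0625  0.0648  0.057 ]
150 144 [-0.0626  0.0544  0.057 ]
165 146 [-0.0622  0.0438  0.057 ]
```

View pics/b2c.png

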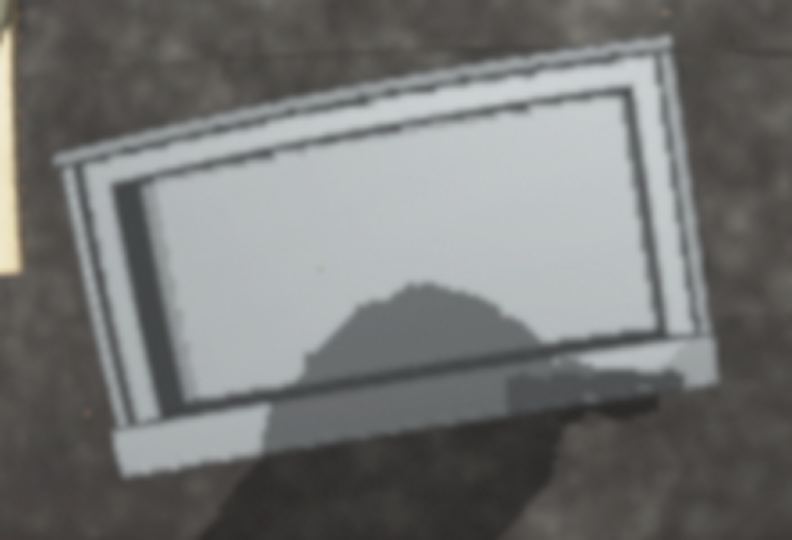

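Box empty and yaw confirmed at 9°; the lip front shifts the centre by about +1.5 mm. Hook the plate and lower it.

```bash
sed -i 's/^BC=.*;/BC=np.array([.5035,-.2585,0]);/' h.py; python3 - <<'E'
from h import *
zg=float(np.load('zg.npy')); d=np.radians
def go(x,z,t,v=.05,uf=None):
    p,r=tilt_pose([x,0.0007,z],d(t),zg); h=ctrl.move_l(p,v,rot=r,until_force=uf)
    e=np.array(ctrl.read_position())-p
    print((x,z,t),h,'err',e.round(4),'F',np.round(ctrl.read_contact_force(),1),round(ctrl.read_finger_gap(),3)); return h
go(-.037,.06,14)
if not go(-.037,.0435,14,.04,8):
    if not go(-.057,.0425,14,.03,8):
        g=camrig.grab_frame('scene'); f=wgrab('p1'); save(f,'p1.png')
        for z,t in((.0415,10),(.0408,7),(.0405,4),(.0403,2)):
            if go(-.0565,z,t,.03,12): break
        else: go(-.056,.0395,0,.02,12)
print(ctrl.read_clock())
f=wgrab('p2'); save(f,'p2.png')
E
```

```text
(-0.037, 0.06, 14) False err [ 0.0002 -0.0002  0.0002] F [ 1.  -0.3 -2.9] 0.125
(-0.037, 0.0435, 14) False err [-0.0002  0.0002 -0.0003] F [ 0.6 -0.7 -2.1] 0.119
(-0.057, 0.0425, 14) False err [ 0.0002 -0.0001  0.0001] F [ 0.4  0.  -2.9] 0.117
(-0.0565, 0.0415, 10) False err [ 0.0004  0.0002 -0.0002] F [ 0.2 -0.5 -3.3] 0.117
(-0.0565, 0.0408, 7) False err [ 0.0001  0.0001 -0.0001] F [ 0.1  0.1 -3.5] 0.119
(-0.0565, 0.0405, 4) False err [ 0.0001  0.     -0.    ] F [ 0.1  0.2 -2.8] 0.117
(-0.0565, 0.0403, 2) False err [ 0.0001 -0.     -0.    ] F [ 0.   0.9 -3.2] 0.121
(-0.056, 0.0395, 0) True err [-0.0008 -0.0002  0.0005] F [-1.2  0.5  4.6] 0.116
47.2167
```

View pics/p2.png

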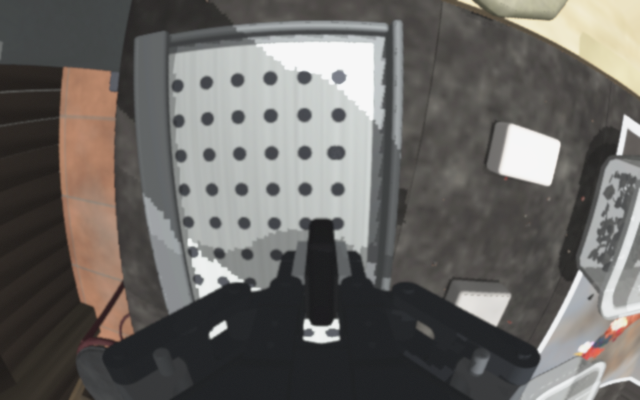

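The plate is under the lip and touched the ledge at 40 mm. Release it, then look at the plate and all the blocks from above.

```bash
python3 - <<'E'
from h import *
ctrl.let_go(); p=ctrl.read_position(); ctrl.move_l([p[0],p[1],.2],.15)
for n,P in (('d0',[.46,-.25,.36]),('d1',[.46,-.05,.36])):
    ctrl.movep(P,down(0)); f=wgrab(n); 
    h=cv2.cvtColor(f['img'],cv2.COLOR_RGB2HSV).astype(int); V,S=h[...,2],h[...,1]
    for th in (170,195):
      m=(V>th)&(S<45); m[245:]=0
      for c,s,l in blobs(m,150,9000):
        q=rect_on(f,l,0.02); 
        if 44<q[1][0]<56 and 28<q[1][1]<40: print(n,th,c.round(0),s[4],[np.round(x,3) for x in q])
    if n=='d0': 
        save({'img':f['img'][:260]},'d0.png')
print(ctrl.read_clock())
E
```

```text
d0 170 [275.  29.] 717 [array([ 0.661, -0.18 ]), array([50.974, 34.822]), np.float64(0.518)]
d0 170 [355.  29.] 626 [array([ 0.661, -0.3  ]), array([47.454, 31.598]), np.float64(1.64)]
d0 170 [190. 161.] 589 [array([ 0.459, -0.037]), array([50.648, 35.238]), np.float64(8.419)]
d0 170 [151. 165.] 425 [array([0.456, 0.04 ]), array([48.056, 32.142]), np.float64(9.886)]
d0 195 [275.  29.] 668 [array([ 0.661, -0.18 ]), array([49.76 , 31.955]), np.float64(0.719)]
d0 195 [355.  29.] 553 [array([ 0.661, -0.3  ]), array([45.333, 29.961]), np.float64(-0.523)]
d0 195 [190. 161.] 549 [array([ 0.46 , -0.037]), array([49.663, 33.792]), np.float64(8.485)]
d0 195 [151. 165.] 375 [array([0.456, 0.04 ]), array([46.02 , 29.526]), np.float64(10.565)]
d1 170 [406.  33.] 648 [array([ 0.661, -0.179]), array([50.577, 33.607]), np.float64(-1.187)]
d1 170 [476.  42.] 447 [array([ 0.661, -0.3  ]), array([47.795, 30.847]), np.float64(1.055)]
d1 170 [312. 157.] 616 [array([ 0.461, -0.036]), array([47.177, 34.342]), np.float64(7.933)]
d1 195 [406.  33.] 618 [array([ 0.661, -0.18 ]), array([49.311, 32.046]), np.float64(-1.061)]
d1 195 [476.  42.] 384 [array([ 0.661, -0.3  ]), array([45.224, 28.456]), np.float64(1.538)]
51.4333
```

View pics/d0.png

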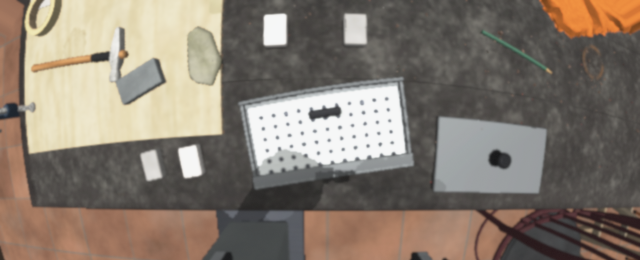

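The plate lies flat under the lip with its rib at (323,113). All four blocks are located. I'll lay them in a row along the plate, gripped high so the opening fingers clear the neighbours. I re-check each table block just before picking it.

```bash
cat > lay.py <<'E'
from h import *
def slot(k): return (BC+R.from_euler('z',BY).apply([-.016,[.078,.026,-.026,-.078][k],0]))[:2]
def look(near,name):
    ctrl.movep([.46,near[1]-.08,.33],down(0)); f=wgrab(name)
    h=cv2.cvtColor(f['img'],cv2.COLOR_RGB2HSV).astype(int); m=(h[...,2]>170)&(h[...,1]<45); m[245:]=0
    out=[]
    for c,s,l in blobs(m,150,9000):
        q=rect_on(f,l,.02)
        if 43<q[1][0]<57 and 28<q[1][1]<40 and np.linalg.norm(q[0]-near)<.07: out.append(q)
    print(name,[(q[0].round(4),q[1].round(1),round(q[2],1)) for q in out])
    return min(out,key=lambda q:np.linalg.norm(q[0]-near)) if out else None
def do(xy,yaw,k):
    z=pick(xy,yaw,.027)
    if ctrl.read_finger_gap()<.3: print('MISS'); raise SystemExit
    place(slot(k),BY,z+.045)
E
python3 - <<'E'
from lay import *
do([.661,-.30],0,3)
do([.661,-.18],0,2)
f=wgrab('e0')
q=look(np.array([.459,-.037]),'e1')
if q: do(q[0],np.radians(q[2]),1)
E
```

```text
pick False [ 0.6614 -0.3003  0.0277] 0.379 0.384 49.7
place True [ 0.5004 -0.3385  0.0726] 0.377 58.5
pick False [ 0.6615 -0.1802  0.0276] 0.377 0.377 49.7
place True [ 0.4923 -0.2871  0.0725] 0.383 65.1
e1 [(array([ 0.4611, -0.0359]), array([47.6, 34.1]), 6.7)]
pick False [ 0.4614 -0.0359  0.0275] 0.379 0.378 49.6
place True [ 0.4842 -0.2357  0.0719] 0.377 72.7
```

```bash
python3 - <<'E'
from lay import *
q=look(np.array([.456,.04]),'e2')
if q: do(q[0],np.radians(q[2]),0)
ctrl.movep([.46,-.3,.38],down(0)); f=wgrab('z0'); g=camrig.grab_frame('scene')
cv2.imwrite('pics/z0.png',cv2.cvtColor(np.vstack([f['img'][:260],cv2.resize(g['img'][120:270,320:640],(640,300))]),cv2.COLOR_RGB2BGR))
E
```

```text
e2 []
```

View pics/z0.png

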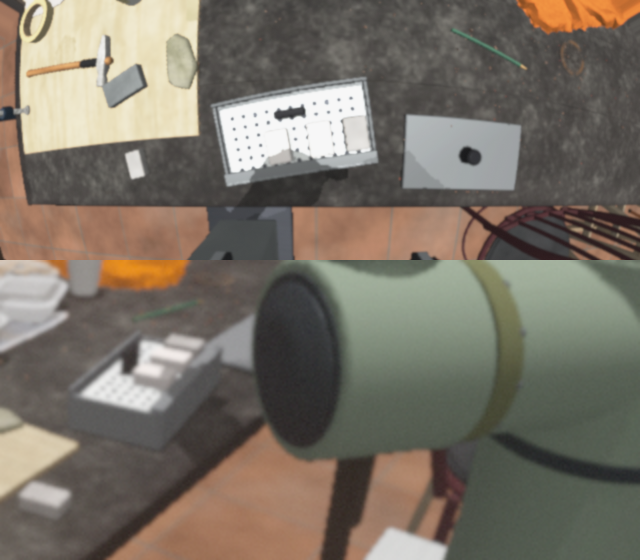

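Three blocks lie in a row on the plate. The last one is still on the table at (135,165); the arm's shadow hid it in e2. Measure it from this view and pick it.

```bash
python3 - <<'E'
from lay import *
q=look(np.array([.456,.04])+[0,-.13],'e3') if 0 else None
f=load('z0'); h=cv2.cvtColor(f['img'],cv2.COLOR_RGB2HSV).astype(int); m=(h[...,2]>160)&(h[...,1]<45); m[130:190,100:170]&=True
w=np.zeros_like(m); w[145:190,110:165]=1
b=max(blobs(m&w,100,3000),key=lambda t:t[1][4]); q=rect_on(f,b[2],.02); print(b[0],b[1],q)
if 43<q[1][0]<57 and 27<q[1][1]<40: do(q[0],np.radians(q[2]),0)
ctrl.movep([.46,-.42,.36],down(0)); f=wgrab('z1'); g=camrig.grab_frame('scene')
a=cv2.resize(f['img'][50:230,120:440],(640,360)); s=cv2.resize(g['img'][160:220,340:460],(480,240),interpolation=cv2.INTER_CUBIC)
cv2.imwrite('pics/z1.png',cv2.cvtColor(np.vstack([a,np.pad(s,((0,0),(0,160),(0,0)))]),cv2.COLOR_RGB2BGR))
print(ctrl.read_clock())
E
```

```text
[134.32453826 164.13984169] [125 150  19  29 379] (array([0.45595425, 0.04002134]), array([49.11088562, 33.14873886]), 9.552490234375)
pick False [0.4562 0.04   0.0276] 0.384 0.38 49.7
place True [ 0.4761 -0.1843  0.0725] 0.376 82.2
83.55
```

View pics/z1.png

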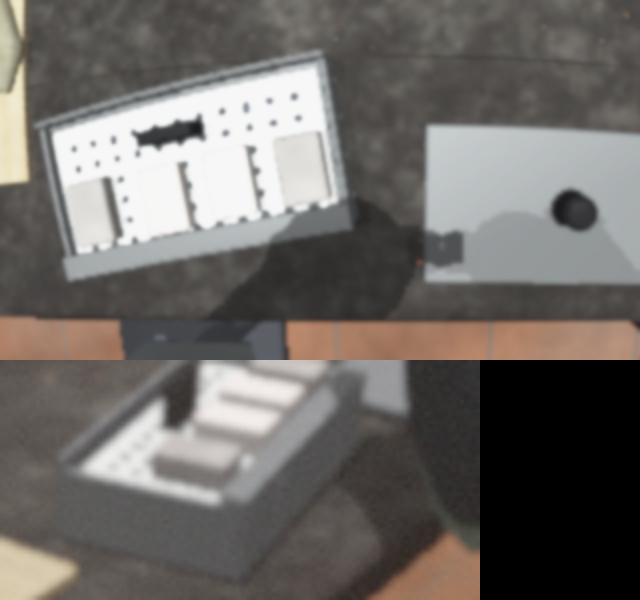

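All four blocks lie flat in a row on the seated plate, at (90,215), (165,200), (232,185) and (302,170). The cover is aside, knob up. Handing in.

```bash
python3 -c "
from cell import ctrl, camrig, solver
print(ctrl.sign_off())"
```

```text
the job is handed in; nothing more can be done
None
```

The job is handed in, at about 84 s on the robot's clock: the cover lies aside on the table, knob up, the drain plate is hooked under the lip and flat on the ledge, and all four stone blocks lie flat in a row on it.

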